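Roll the spray can onto the counter scanner

TASK

Roll the orange spray can across the shop counter, pushing on its top with the fingertips, until it comes to rest lying along the white glass strip of the flat scanner with the can's middle line over the strip. Do not grip it, lift it or push it low on its side; then take the fingers away so that it stays there. Leave the blue can and everything else on the counter where they are.

Things in the scene. Friction and masses are not known exactly. Their poses are not given: they have to be found in the camera images.
- orange_can: Orange aerosol can lying on its side, white paper band round its middle. Body 66 mm in diameter, 150 mm long, 0.25 to 0.45 kg. Origin on its axis at mid-body, 33 mm above the counter. Own x along the axis to the cap; y, z turn as it rolls; z (black mark) is up at the start. Fingers pressed on top and moved across the axis roll it half as far as they go; a long roll takes several strokes.
- orange_cap (a point): Centre of the end face of the orange can's cap (52 mm in diameter), on the can's axis 115 mm from its origin. The can's rolling is damped: let go at 50 mm/s it stops within about 10 mm. It starts 100 to 135 mm to one side or the other of the scanner's red line and nearly parallel to it, the cap away from the robot.
- blue_can: A second can of the same size and shape, blue, lying on the other side of the scanner; same origin and axes. To be left alone.
- scanner: Flat scanner set flush in the counter (nothing stands up): a dark plate 240 x 90 mm with a white glass strip 200 x 30 mm along its middle and a thin red line down the middle of the strip. Origin at the plate's centre on the counter surface (height 0). Own x runs along the strip and the red line, own y across them (the direction of rolling), z up.
- paint_red: Small white paint bottle with red cap, 27 mm in diameter, 68 mm tall, standing beyond the scanner as seen from the robot; origin at the centre of its underside. Bystander.
- paint_green: The same with a green cap. Bystander.
- pen_cup: Black plastic cup, 72 mm in diameter, 85 mm tall, to the robot's right; origin at the centre of its underside. Bystander.
- dice_box: Open clear plastic tray of coloured dice (fixed in it), 50 x 75 x 30 mm high, to the robot's left; origin at the centre of its underside. Bystander.
Not all that is in view belongs to the job. Leave any pink or turquoise look-alike of the orange_can alone.

How it is judged:
By the outcome, as a careful person would: the job done as asked, in the order asked, and still so for the second after the job is handed in, with the robot touching nothing.
It also fails if it takes over 64 s, if anything falls off the work surface, if the arm or the gripper's body presses on something with over 40 N, if the wrist force passes 120 N, or if a joint passes its speed limit or range.

ROBOT

A 6-joint arm with a two-finger parallel gripper is mounted at the origin on the work surface. World frame = base frame: x ahead of the robot, y to its left, z up, the work surface at z = 0. Lengths are in m, angles in degrees, forces in N, time in s.
With the tool pointing down it reaches from about 0.3 to 0.825 m from the base axis. Payload 5.4 kg.
Tool frame: the origin (TCP) lies midway between the tips of the shut fingers; the grasp point (between the pads) lies robot.grip_depth behind it (robot.grip_depth is the distance from the TCP to the grasp point, in m); z points along the fingers, y is the line along which they close (so a half turn about z gives the same grasp; the last joint's range is limited). The gripper opens to 92 mm and grips with 3 to 60 N. Pads are 20 mm wide; open, the fingers measure 128 mm over their backs; the gripper's body (75 mm by 189 mm) begins 69 mm behind the grasp point.
Start: joints at [58.035, 9.076, 91.501, -0, 79.423, -12.038], TCP at [0.196, 0.541, 0.215] pointing down, gripper open.
Joint ranges: [-166.64, 166.64], [-54.1, 131.32], [10.49, 154.53], [-73.88, 253.88], [9.74, 151.15], [-171.62, 171.62]. Speed limits (degrees/s): [147.25, 147.25, 180, 180, 180, 180].

INTERFACE

Orientations are given as [roll, pitch, yaw] about the fixed x, y, z axes, in that order (R = Rz(yaw) Ry(pitch) Rx(roll)).
In Python, from bench import robot, read_camera, workorder gives the robot as it stands.
- The arm moves only by the tool send_rows, never from a script. Its argument "commands" is text: rows parted by semicolons, each of 7 numbers parted by spaces: the gripper command: -1 is shut, 1 is fully open, values between are in proportion, then the shift along the world's x, y, z in mm, then the turn, a rotation vector about the world's x, y, z in rad. A call has exactly 10 rows; each row shifts and turns the commanded pose from where the row before left it; what a row does not reach is not made up. A row lasts 1/8 s, in which the tool goes at most 62.5 mm and 10.7 degrees, less where a joint would pass 70% of its speed; a pose out of reach is approached as far as the arm can. A call with a gripper value outside its range is refused whole. The fingers move at their own pace and stop on an object; "squeeze" is the grip in N (left out, the last holds). Time passes only in rows, so rows that do not move let the fingers close, or fill a call up. It gives the time, the measured TCP pose, the force, the opening and the grip force at its end, in the units of the state.
- robot.get_obs(): the state, without advancing time (a new reading comes with each control period).
- read_camera(name): name is "scene" or "top" or "wrist"; returns a dict with "frame" (420x560x3 uint8, red, green, blue), "fx", "fy", "cx", "cy" (pixels), "extrinsics" (4x4, takes a point from world to camera coordinates). Camera axes: x right, y down, z forward; pixel columns grow to the right and rows downward; lengths in m; the calibration is good to about 2 mm. A picture is of the moment at which its call begins. There is no depth.
- workorder.close_job(): hands the job in; it is judged then, once.
The state is a dict: "t": time; "joint_positions": joint angles; "qvel": joint speeds; "joint_torque": joint torques, N m; "ee_pos": TCP position; "tool_rot": TCP orientation; "wrist_force": force on the tool from outside, world axes, zero at the start; "wrist_torque": the same for the moment, N m; "gripper_width": finger opening in m; "grip_force": force on a finger pad.
Only numpy, scipy, OpenCV 4.12 (cv2) and the standard library are available. Lean on these libraries where they do the work, as an engineer would, in place of code of your own. Each camera call takes 0.05 s, during which the arm holds its last target. There are 200 camera calls.

## Working session

There is one attempt and no reset: what is moved stays moved. The work goes in short steps, Python scripts to look and compute and a tool call to move; the robot and the scene stay as the last step left them, time stands still between calls to the robot, and variables do not carry over. Pictures are saved under pics/ and viewed, at most 10 in all, crops included, and the job is handed in when it is done.

Besides the shell and the picture viewer there is one more tool, called after "Request:" as name(argument=value, ...) on one line, values as JSON. send_rows: Moves the arm, as the interface text tells. Its arguments: {"type":"object","properties":{"commands":{"type":"string"},"squeeze":{"type":"number"}},"required":["commands"]}

```bash
mkdir -p pics; ls
python3 - <<'E'
from bench import robot, read_camera
import cv2,numpy as np
for n in ("top","scene"):
    c=read_camera(n); cv2.imwrite(f"pics/{n}0.png",c["frame"][:,:,::-1]); np.savez(f"{n}0.npz",**c)
    print(n,c["fx"],c["fy"],c["cx"],c["cy"],c["extrinsics"].round(4).tolist())
print(robot.grip_depth,robot.get_obs())
E
```

```text
pics
top 417.6199498560381 417.6199498560381 277.8047621379957 207.0416402521666 [[0.0163, -0.9999, -0.0047, -0.0006], [-0.9973, -0.0159, -0.0715, 0.5316], [0.0714, 0.0058, -0.9974, 0.9869], [0.0, 0.0, 0.0, 1.0]]
scene 525.010331997807 525.010331997807 280.16876089031035 212.87724526146218 [[-0.8503, 0.5262, -0.0008, 0.4481], [0.2924, 0.4713, -0.8321, -0.1031], [-0.4375, -0.7078, -0.5546, 1.5265], [0.0, 0.0, 0.0, 1.0]]
0.0187 {'t': 0.1, 'joint_positions': array([ 5.80340396e+01,  9.10772117e+00,  9.15636082e+01,  3.39698527e-04,
        7.94215728e+01, -1.20385877e+01]), 'qvel': array([-0.01587813, -0.05344515, -0.19172101, -0.01143758,  0.03844044,
       -0.00447225]), 'joint_torque': array([-1.13359497e-04, -3.86501491e+01, -3.22961140e+01,  7.03102746e-02,
        3.39154503e-02, -5.20329081e-06]), 'ee_pos': array([0.19570617, 0.54008957, 0.21374209]), 'tool_rot': array([-1.79909211e+02, -1.97031295e-02,  1.60072549e+02]), 'wrist_force': array([ 0.10530519, -0.38951659, -0.36595534]), 'wrist_torque': array([0.00793434, 0.00282577, 0.00120179]), 'grip_force': 0.0, 'gripper_width': 0.09242704058706509}
```

View pics/top0.png

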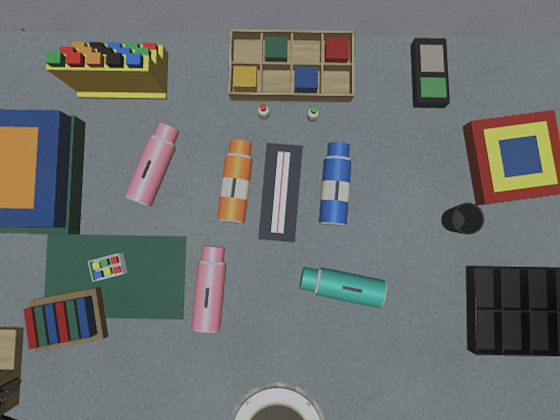

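View pics/scene0.png

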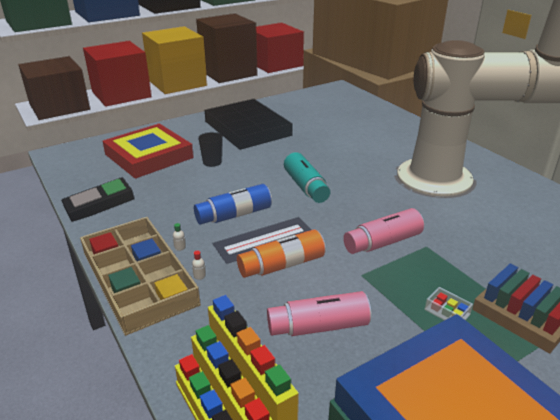

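The top picture shows the orange can at (236,180), the scanner strip at (281,192) and the blue can at (335,183). Things that could be mistaken for it are the pink cans at (152,165) and (209,290), the turquoise can at (343,287) and the orange board at (18,165). I choose the can at (236,180) because it is orange with a white band and sits next to the scanner.

```bash
cat > h.py <<'E'
import cv2,numpy as np
from bench import robot, read_camera
def cast(c,uv,z):
    E=c["extrinsics"];R,t=E[:3,:3],E[:3,3];o=-R.T@t
    uv=np.atleast_2d(uv).astype(float)
    d=np.c_[(uv[:,0]-c["cx"])/c["fx"],(uv[:,1]-c["cy"])/c["fy"],np.ones(len(uv))]@R
    return (o+d*((z-o[2])/d[:,2])[:,None])[:,:2]
def masks(c):
    f=c["frame"];h=cv2.cvtColor(f,cv2.COLOR_RGB2HSV);H,S,V=cv2.split(h)
    return dict(orange=(H>8)&(H<20)&(S>150)&(V>90), blue=(H>104)&(H<125)&(S>150)&(V>60), red=((H<8)|(H>172))&(S>40)&(V>120), white=(S<40)&(V>170))
def fit(m,c,z,roi):
    k=np.zeros(m.shape,bool);x0,y0,x1,y1=roi;k[y0:y1,x0:x1]=1
    ys,xs=np.nonzero(m&k);P=cast(c,np.c_[xs,ys],z)
    (cx,cy),(w,h),a=cv2.minAreaRect((P*1000).astype(np.float32))
    B=cv2.boxPoints(((cx,cy),(w,h),a));e=[B[1]-B[0],B[2]-B[1]];l=max(e,key=np.linalg.norm)
    l=l*np.sign(l[0]); return len(xs),np.round([cx,cy,max(w,h),min(w,h)],1),round(float(np.degrees(np.arctan2(l[1],l[0]))),2)
E
python3 - <<'E'
from h import *
c=dict(np.load("top0.npz"));m=masks(c)
print("orange",fit(m["orange"],c,.033,(205,130,260,230)))
print("blue",fit(m["blue"],c,.033,(315,135,360,230)))
print("strip",fit(m["white"]|m["red"],c,0,(265,146,298,238)))
print("redline",fit(m["red"],c,0,(268,148,294,236)))
print("oband",fit(m["white"],c,.045,(215,165,255,210)))
cv2.imwrite("pics/crop1.png",cv2.resize(c["frame"][120:250,200:370,::-1],None,fx=4,fy=4,interpolation=cv2.INTER_CUBIC))
E
```

```text
orange (898, array([594.5, 109.5, 191.8,  63.2]), -6.02)
blue (1073, array([ 592.5, -129.2,  191.9,   62.7]), -4.11)
strip (949, array([570.7,   3.3, 199. ,  29. ]), -3.93)
redline (121, array([570.8,   3.1, 198.8,   3.7]), -3.94)
oband (306, array([573.7, 111. ,  53.9,  45.2]), 84.38)
```

View pics/crop1.png

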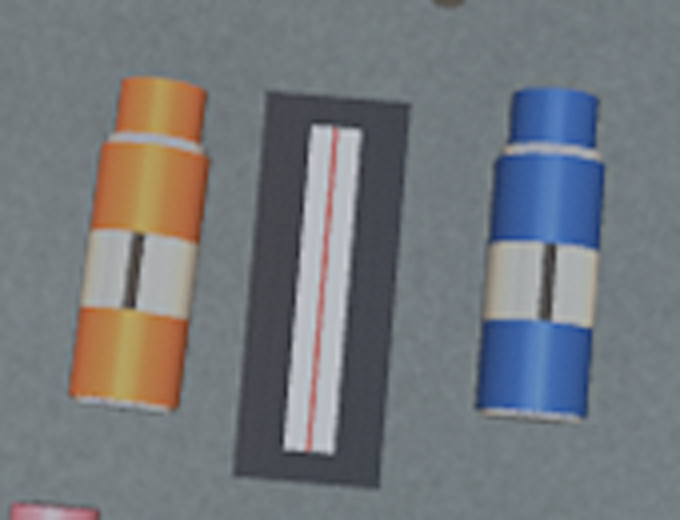

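The crop confirms an orange can with a white band and its black mark up. It is about 108 mm to the left of the red line: can origin about (574,112) mm at yaw -6°, red line through (571,3) mm at yaw -4°. The sizes match at 192 x 63 mm and 199 x 29 mm. Now I move above the can with the open fingers along its axis.

Request:
send_rows(commands="1 28 -31 0 0 0 -0.133;1 28 -31 0 0 0 -0.133;1 28 -31 0 0 0 -0.133;1 28 -31 0 0 0 -0.133;1 28 -31 0 0 0 -0.133;1 28 -31 0 0 0 -0.133;1 28 -31 0 0 0 -0.133;1 28 -31 0 0 0 -0.133;1 28 -31 0 0 0 -0.133;1 28 -31 0 0 0 -0.133")

```text
t: 1.35
ee_pos: [0.4765, 0.2294, 0.2142]
tool_rot: [-180.0, 0.0, 83.6]
wrist_force: [0.2, -0.8, 0.3]
gripper_width: 0.0918
grip_force: 0.0
```

Request:
send_rows(commands="1 33 -36 -30 0 0 0;1 33 -37 -30 0 0 0;1 33 -37 -30 0 0 0;1 0 0 -30 0 0 0;1 0 0 -10 0 0 0;1 0 0 0 0 0 0;1 0 0 0 0 0 0;1 0 0 0 0 0 0;1 0 0 0 0 0 0;1 0 0 0 0 0 0")

```text
t: 2.6
ee_pos: [0.5751, 0.1206, 0.085]
tool_rot: [180.0, -0.0, 83.9]
wrist_force: [-1.0, 0.0, 0.4]
gripper_width: 0.0918
grip_force: 0.0
```

Request:
send_rows(commands="1 0 0 -10 0 0 0;1 0 0 -5 0 0 0;1 0 0 -2 0 0 0;1 0 0 -1 0 0 0;1 0 0 -1 0 0 0;1 0 0 0 0 0 0;1 0 0 0 0 0 0;1 0 0 0 0 0 0;1 0 0 0 0 0 0;1 0 0 0 0 0 0")

```text
t: 3.85
ee_pos: [0.575, 0.1207, 0.0662]
tool_rot: [-180.0, -0.0, 83.9]
wrist_force: [-2.8, 0.9, 5.1]
gripper_width: 0.0921
grip_force: 2.8
```

Request:
send_rows(commands="1 0 0 -1 0 0 0;1 -0.4 -4 0 0 0 0.002;1 -0.5 -5 0 0 0 0.002;1 -0.5 -5 0 0 0 0.002;1 -0.5 -5 0 0 0 0.002;1 -0.5 -5 0 0 0 0.002;1 -0.5 -5 0 0 0 0.002;1 -0.3 -3 0 0 0 0;1 0 0 0 0 0 0;1 0 0 0 0 0 0")

```text
t: 5.1
ee_pos: [0.5721, 0.0886, 0.0662]
tool_rot: [180.0, -0.0, 84.5]
wrist_force: [-4.9, -0.6, 10.8]
gripper_width: 0.0917
grip_force: 5.5
```

Run:
```python
from h import *
c=read_camera("top");m=masks(c)
cv2.imwrite("pics/top2.png",cv2.resize(c["frame"][100:250,180:380,::-1],None,fx=3,fy=3))
c=read_camera("scene");cv2.imwrite("pics/scene2.png",c["frame"][:,:,::-1])
```

```text
(no output)
```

View pics/scene2.png

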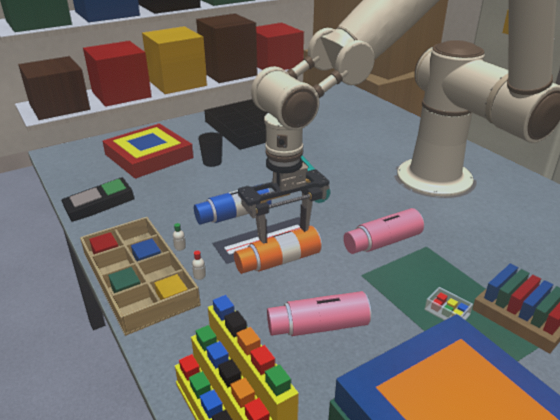

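The scene picture shows both fingertips on top of the orange can at about (264,240) and (308,230). It has rolled one stroke toward the strip, and the mark has turned out of view. Next two more strokes.

Request:
send_rows(commands="1 0 0 10 0 0 0;1 1.5 15 0 0 0 0;1 0 0 -8 0 0 0;1 0 0 -2 0 0 0;1 -0.5 -5 0 0 0 0.003;1 -0.7 -7 0 0 0 0.003;1 -0.7 -7 0 0 0 0.003;1 -0.7 -7 0 0 0 0.003;1 -0.5 -5 0 0 0 0;1 0 0 0 0 0 0")

```text
t: 6.45
ee_pos: [0.5709, 0.0724, 0.0662]
tool_rot: [179.9, -0.0, 85.2]
wrist_force: [-3.8, 0.7, 14.1]
gripper_width: 0.0923
grip_force: 6.9
```

Request:
send_rows(commands="1 0 0 10 0 0 0;1 1.5 16 0 0 0 0;1 0 0 -8 0 0 0;1 0 0 -2 0 0 0;1 -0.5 -5 0 0 0 0.003;1 -0.7 -7 0 0 0 0.003;1 -0.7 -7 0 0 0 0.003;1 -0.7 -7 0 0 0 0.003;1 -0.5 -5 0 0 0 0;1 0 0 0 0 0 0")

```text
t: 7.7
ee_pos: [0.5692, 0.0574, 0.0662]
tool_rot: [180.0, 0.0, 85.9]
wrist_force: [-4.7, 0.8, 14.5]
gripper_width: 0.092
grip_force: 7.7
```

Run:
```python
from h import *
c=read_camera("top")
cv2.imwrite("pics/top3.png",cv2.resize(c["frame"][100:250,180:380,::-1],None,fx=3,fy=3))
m=masks(c)["orange"];np.savez("top3.npz",**c)
print("orange",fit(m,c,.033,(205,125,310,240)))
```

```text
orange (6, array([531.8,  82.3,  11.9,   0. ]), -89.09)
```

View pics/top3.png

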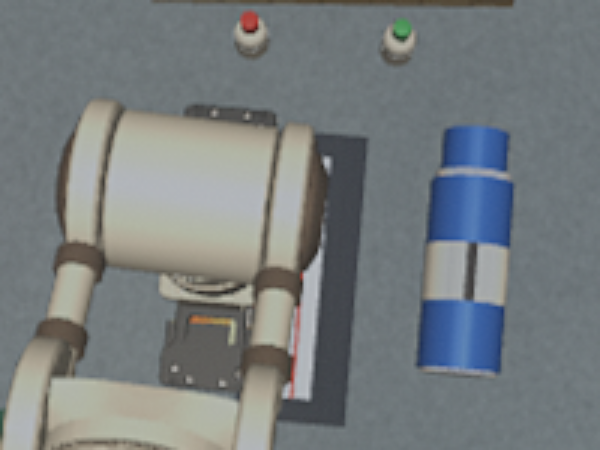

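The top view is blocked by the arm, with only the red line partly visible at (295,350) in the crop. The scene camera sees the can, so I measure there, checked against the first frame.

```bash
cat >> h.py <<'E'
def scene(c):
    m=masks(c)["orange"].astype(np.uint8);m[:190]=0;m[290:]=0;m[:,:190]=0;m[:,345:]=0
    m=cv2.morphologyEx(m,cv2.MORPH_OPEN,np.ones((2,2)))
    n,l,s,_=cv2.connectedComponentsWithStats(m)
    P=np.vstack([np.argwhere(l==i)[:,::-1] for i in range(1,n) if s[i,4]>60]).astype(np.float32)
    (cx,cy),(w,h),a=cv2.minAreaRect(P)
    B=cv2.boxPoints(((cx,cy),(w,h),a));e=[(B[0]+B[1])/2,(B[2]+B[3])/2] if np.linalg.norm(B[0]-B[1])<np.linalg.norm(B[1]-B[2]) else [(B[1]+B[2])/2,(B[3]+B[0])/2]
    W=cast(c,e,.033)*1000;W=W[np.argsort(W[:,0])];d=W[1]-W[0]
    return W.round(1).tolist(),W.mean(0).round(1),round(float(np.degrees(np.arctan2(d[1],d[0]))),2),round(float(np.linalg.norm(d)),1),(w,h)
E
python3 - <<'E'
from h import *
print(scene(dict(np.load("scene0.npz"))))
c=read_camera("scene");print(scene(c))
E
```

```text
([[481.6, 115.4], [682.1, 94.5]], array([581.9, 104.9]), -5.95, 201.6, (25.66974449157715, 84.19293212890625))
([[474.1, 55.6], [678.6, 46.8]], array([576.4,  51.2]), -2.48, 204.7, (23.71708106994629, 81.58675384521484))
```

Request:
send_rows(commands="1 0 0 10 0 0 0;1 1 12 0 0 0 0;1 0 0 -8 0 0 0;1 0 0 -2 0 0 0;1 -0.4 -5 0 0 0 0;1 -0.5 -7 0 0 0 0;1 -0.5 -7 0 0 0 0;1 -0.5 -7 0 0 0 0;1 -0.3 -5 0 0 0 0;1 0 0 0 0 0 0")

```text
t: 9.05
ee_pos: [0.5671, 0.0384, 0.0661]
tool_rot: [-179.9, 0.0, 86.0]
wrist_force: [-8.5, 0.0, 17.9]
gripper_width: 0.092
grip_force: 9.2
```

Request:
send_rows(commands="1 0 0 10 0 0 0;1 1 16 0 0 0 0;1 0 0 -8 0 0 0;1 0 0 -2 0 0 0;1 -0.4 -5 0 0 0 0;1 -0.5 -7 0 0 0 0;1 -0.5 -7 0 0 0 0;1 -0.5 -7 0 0 0 0;1 -0.3 -5 0 0 0 0;1 0 0 0 0 0 0")

```text
t: 10.3
ee_pos: [0.5659, 0.0234, 0.0661]
tool_rot: [-179.9, 0.0, 86.0]
wrist_force: [-8.7, 1.2, 18.2]
gripper_width: 0.0922
grip_force: 9.5
```

Run:
```python
from h import *
c=read_camera("scene");print(scene(c),robot.get_obs()["ee_pos"])
```

```text
([[476.3, 33.5], [676.0, 13.7]], array([576.2,  23.6]), -5.65, 200.6, (24.175460815429688, 80.21856689453125)) [0.56587991 0.02355545 0.06612018]
```

Request:
send_rows(commands="1 0 0 10 0 0 0;1 1 15 0 0 0 0;1 0 0 -8 0 0 0;1 0 0 -2 0 0 0;1 -0.4 -5 0 0 0 0;1 -0.5 -7 0 0 0 0;1 -0.5 -7 0 0 0 0;1 -0.5 -7 0 0 0 0;1 -0.3 -5 0 0 0 0;1 0 0 0 0 0 0")

```text
t: 11.6
ee_pos: [0.5647, 0.0073, 0.0661]
tool_rot: [-179.9, 0.0, 86.0]
wrist_force: [-9.6, -0.3, 18.9]
gripper_width: 0.0917
grip_force: 9.5
```

Request:
send_rows(commands="1 0 0 10 0 0 0;1 0 5 40 0 0 0;1 0 40 40 0 0 0;1 0 55 10 0 0 0;1 0 55 0 0 0 0;1 0 55 0 0 0 0;1 0 50 0 0 0 0;1 0 0 0 0 0 0;1 0 0 0 0 0 0;1 0 0 0 0 0 0")

```text
t: 12.85
ee_pos: [0.5651, 0.2662, 0.1642]
tool_rot: [-180.0, 0.0, 85.8]
wrist_force: [0.4, -0.7, -0.1]
gripper_width: 0.0921
grip_force: 0.0
```

Run:
```python
from h import *
print(robot.get_obs()["ee_pos"])
c=read_camera("scene");print(scene(c))
c=read_camera("top");print("orange",fit(masks(c)["orange"],c,.033,(240,125,310,240)))
cv2.imwrite("pics/top4.png",cv2.resize(c["frame"][100:250,180:380,::-1],None,fx=3,fy=3))
```

```text
[0.56507439 0.26620205 0.16416005]
([[473.8, 14.4], [673.5, -8.9]], array([573.7,   2.8]), -6.65, 201.0, (22.172025680541992, 79.8489990234375))
orange (875, array([586.2,  11.7, 191.7,  63.3]), -4.86)
```

View pics/top4.png

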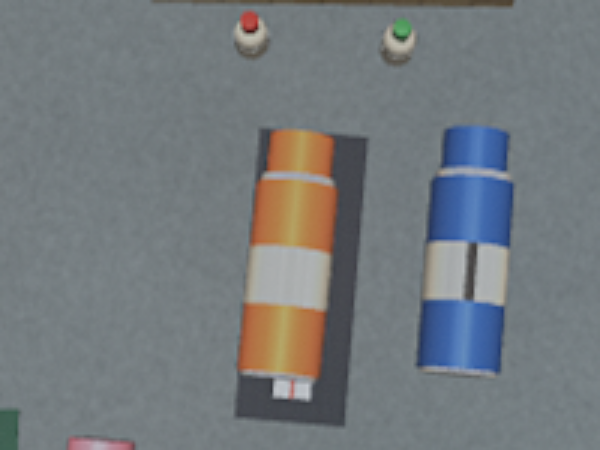

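The top view shows the can lying on the scanner at about (290,255) in the crop, 10.0 mm left of the line and 0.9° off in yaw. A last 20 mm fingertip stroke is needed.

Request:
send_rows(commands="1 0 -50 0 0 0 0;1 0 -50 0 0 0 0;1 0 -50 0 0 0 0;1 0 -50 -20 0 0 0;1 0 -48 -30 0 0 0;1 0 0 -30 0 0 0;1 0 0 -10 0 0 0;1 0 0 0 0 0 0;1 0 0 0 0 0 0;1 0 0 0 0 0 0")

```text
t: 14.2
ee_pos: [0.5659, 0.0198, 0.0759]
tool_rot: [179.9, 0.0, 86.0]
wrist_force: [-0.1, -1.0, 0.5]
gripper_width: 0.0919
grip_force: 0.0
```

Request:
send_rows(commands="1 0 0 -8 0 0 0;1 0 0 -2 0 0 0;1 -0.3 -4 0 0 0 0.005;1 -0.4 -5 0 0 0 0.005;1 -0.4 -5 0 0 0 0.005;1 -0.2 -4 0 0 0 0;1 -0.1 -2 0 0 0 0;1 0 0 0 0 0 0;1 0 0 0 0 0 0;1 0 0 0 0 0 0")

```text
t: 15.45
ee_pos: [0.564, -0.0006, 0.0662]
tool_rot: [180.0, 0.0, 86.8]
wrist_force: [-5.0, 0.1, 12.7]
gripper_width: 0.0919
grip_force: 5.7
```

Request:
send_rows(commands="1 0 0 3 0 0 0;1 0 0 10 0 0 0;1 0 5 40 0 0 0;1 0 40 40 0 0 0;1 0 55 10 0 0 0;1 0 55 0 0 0 0;1 0 55 0 0 0 0;1 0 50 0 0 0 0;1 0 0 0 0 0 0;1 0 0 0 0 0 0")

```text
t: 16.7
ee_pos: [0.5635, 0.2591, 0.1675]
tool_rot: [-180.0, 0.0, 86.8]
wrist_force: [-0.1, -0.8, -0.1]
gripper_width: 0.0921
grip_force: 0.0
```

Run:
```python
from h import *
print(robot.get_obs()["ee_pos"])
c=read_camera("top");m=masks(c);print("orange",fit(m["orange"],c,.033,(240,125,315,240)),fit(m["blue"],c,.033,(315,135,360,230)))
cv2.imwrite("pics/top5.png",c["frame"][:,:,::-1])
```

```text
[0.56349863 0.25908572 0.16754495]
orange (881, array([585.9,   1.3, 191.5,  63.4]), -4.9) (1015, array([ 592.6, -129.1,  191.7,   62.8]), -3.87)
```

View pics/top5.png

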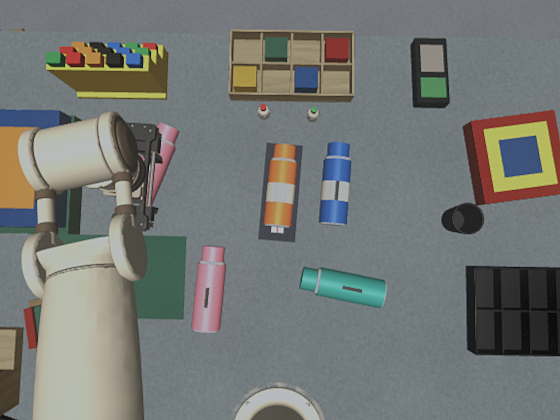

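The can's origin is 0.4 mm from the red line with the yaw within 1°, and the blue can has not moved. The gripper is clear at about (145,170).

```bash
python3 -c "
from bench import workorder
print(workorder.close_job())"
```

```text
the job is handed in; nothing more can be done
None
```

The orange can now lies along the scanner's glass strip, its middle line within about 1 mm and 1° of the red line by the last top-camera measurement; the fingers are clear, the blue can has not moved, and the job is handed in.

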